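Line up the sample jars by size for the pack-size review

TASK

Line up the four brown white-lidded sample jars on the white board for the pack-size review: one jar upright and centred on each blue spot, in order of size, the smallest next to the red block and the largest at the other end. Leave the red sauce bottle standing where it is, and let go of everything at the end.

Things in the scene. Friction and masses are not known exactly. Their poses are not given: they have to be found in the camera images.
- jar_small: the smallest of four loose round screw-lid jars of one family: straight dark-brown glass with a white paper label band and a flat white lid as wide as the jar. 34 mm in diameter, 48 mm high, 60 g give or take a quarter, standing upright on the bench. Origin: centre of its underside, z up.
- jar_medium: the second smallest of four loose round screw-lid jars of one family: straight dark-brown glass with a white paper label band and a flat white lid as wide as the jar. 43 mm in diameter, 64 mm high, 120 g give or take a quarter, standing upright on the bench. Origin: centre of its underside, z up.
- jar_large: the second largest of four loose round screw-lid jars of one family: straight dark-brown glass with a white paper label band and a flat white lid as wide as the jar. 52 mm in diameter, 80 mm high, 200 g give or take a quarter, standing upright on the bench. Origin: centre of its underside, z up.
- jar_extra_large: the largest of four loose round screw-lid jars of one family: straight dark-brown glass with a white paper label band and a flat white lid as wide as the jar. 61 mm in diameter, 96 mm high, 300 g give or take a quarter, standing upright on the bench. Origin: centre of its underside, z up.
- mark_1: flat round blue spot with a black rim, 68 mm across, on the fixed white line-up board: number 1 of a straight row of four, 80 mm apart, counted from the board's left end (+y). Board: 430 x 90 mm, its top 12 mm above the bench, lying along y, turned by up to 0.2 rad. Origin: spot's centre on the board's top; x axis across the board, y along it.
- mark_2: flat round blue spot with a black rim, 68 mm across, on the fixed white line-up board: number 2 of a straight row of four, 80 mm apart, counted from the board's left end (+y). Board: 430 x 90 mm, its top 12 mm above the bench, lying along y, turned by up to 0.2 rad. Origin: spot's centre on the board's top; x axis across the board, y along it.
- mark_3: flat round blue spot with a black rim, 68 mm across, on the fixed white line-up board: number 3 of a straight row of four, 80 mm apart, counted from the board's left end (+y). Board: 430 x 90 mm, its top 12 mm above the bench, lying along y, turned by up to 0.2 rad. Origin: spot's centre on the board's top; x axis across the board, y along it.
- mark_4: flat round blue spot with a black rim, 68 mm across, on the fixed white line-up board: number 4 of a straight row of four, 80 mm apart, counted from the board's left end (+y). Board: 430 x 90 mm, its top 12 mm above the bench, lying along y, turned by up to 0.2 rad. Origin: spot's centre on the board's top; x axis across the board, y along it.
- red_block: fixed red block on one end of the line-up board, 60 x 26 x 20 mm high, 70 mm beyond the centre of that end's spot (spot 1 or spot 4, differing from start to start): the smallest jar goes next to it. A like block in grey marks the other end. Origin: centre of its underside, on the board's top.
- sauce_bottle: loose red plastic sauce bottle with a black cap, 46 mm in diameter, 140 mm high, to be left alone. Origin: centre of its underside, z up. The jars, this bottle and an unwanted low tub with a green lid (46 mm across, 36 mm high) stand in one loose row along y, nearer the robot than the board, centres at least 75 mm apart.
Mind the look-alikes: they are no part of the job. What is shaped like the jar_extra_large but orange is not meant. What is shaped like the jar_large but purple or turquoise is not meant.

How it is judged:
By the outcome, as a careful person would: the job done as asked, in the order asked, and still so for the second after the job is handed in, with the robot touching nothing.
It also fails if it takes over 106 s, if anything falls off the work surface, if the arm or the gripper's body presses on something with over 40 N, if the wrist force passes 120 N, or if a joint passes its speed limit or range.

ROBOT

A 6-joint arm with a two-finger parallel gripper is mounted at the origin on the work surface. World frame = base frame: x ahead of the robot, y to its left, z up, the work surface at z = 0. Lengths are in m, angles in rad, forces in N, time in s.
With the tool pointing down it reaches from about 0.35 to 0.775 m from the base axis. Payload 7.3 kg.
Tool frame: the origin (TCP) lies midway between the tips of the shut fingers; the grasp point (between the pads) lies 19 mm behind it (robot.grasp_offset is the z of the grasp point in the tool frame, in m); z points along the fingers, y is the direction in which the jaws open and shut (so a half turn about z gives the same grasp; the last joint's range is limited). The gripper opens to 92 mm and grips with 3 to 60 N. Pads are 19 mm wide; open, the fingers measure 130 mm over their backs; the gripper's body (75 mm by 190 mm) begins 47 mm behind the grasp point.
Start: joints at [1.099, 0.342, 1.524, -0, 1.275, -0.146], TCP at [0.168, 0.497, 0.227] pointing down, gripper open.
Joint ranges: [-2.53, 2.53], [-0.77, 2.02], [0.04, 2.7], [-1, 4.14], [0.28, 2.66], [-3.11, 3.11]. Speed limits (rad/s): [2.57, 2.57, 3.14, 3.14, 3.14, 3.14].

INTERFACE

Orientations are given as [roll, pitch, yaw] about the fixed x, y, z axes, in that order (R = Rz(yaw) Ry(pitch) Rx(roll)).
In Python, from cell import observe, imaging, workorder, robot gives the robot as it stands. The module is installed in compiled form; this text tells all that it offers.
- The arm moves only by the tool send_rows, never from a script. Its argument "series" is a list of rows, each a list of 7 numbers: the shift along the tool's x, y, z in m, then the turn, a rotation vector about the tool's x, y, z in rad, then the closure, from 0 (fully open) to 1 (shut). A call has 1 to 5 rows; each row shifts and turns the commanded pose from where the row before left it, along the tool's axes as they then stand; what a row does not reach is not made up. A row lasts 1/12 s, in which the tool goes at most 41.7 mm and 7.16 degrees, less where a joint would pass 70% of its speed; a pose out of reach is approached as far as the arm can. A call is refused whole if a number of a shift passes 0.0417 or a number of a turn 0.125, either way. A call with a gripper value outside its range is refused whole. The fingers move at their own pace and stop on an object; "newtons" is the grip in N (left out, the last holds). Time passes only in rows, so rows that do not move let the fingers close. It gives the time, the measured TCP pose, the force and the opening at its end, in the units of the state.
- observe(): the state, without advancing time (a new reading comes with each control period).
- imaging.read_camera(name): name is "scene" or "top" or "wrist"; returns a dict with "color" (420x560x3 uint8, red, green, blue), "range_z" (420x560 float32, m along the optical axis (not along the pixel's ray), 0 where there is no reading), "vfov" (degrees; the focal length in pixels is half the picture's height over the tangent of half this angle, whatever the lens; pixels are square), "cx", "cy" (the principal point, pixels), "dist_coeffs" ([k1, k2, p1, p2, k3] as OpenCV has them; the pictures are not rectified), "T" (4x4, takes a point from camera to world coordinates). Camera axes: x right, y down, z forward; pixel columns grow to the right and rows downward; lengths in m; the calibration is good to about 2 mm. A picture is of the moment at which its call begins.
- workorder.hand_in(): hands the job in, once; it reports no verdict.
The state is a dict: "time": time; "qpos": joint angles; "qvel": joint speeds; "joint_efforts": joint torques, N m; "tool_pos": TCP position; "tool_rot": TCP orientation; "contact_force": force on the tool from outside, world axes, zero at the start; "torque": the same for the moment, N m; "opening": finger opening in m.
Only numpy, scipy, OpenCV 4.12 (cv2) and the standard library are available. Lean on these libraries where they do the work, as an engineer would, in place of code of your own. Each camera call takes 0.05 s, during which the arm holds its last target.

## Working session

There is one attempt and no reset: what is moved stays moved. The work goes in short steps, Python scripts to look and compute and a tool call to move; the robot and the scene stay as the last step left them, time stands still between calls to the robot, and variables do not carry over. Pictures are saved under pics/ and viewed, and the job is handed in when it is done.

Besides the shell and the picture viewer there is one more tool, called after "Call:" as name([rows], argument=value, ...), one row to a line, values as JSON. send_rows: Moves the arm, as the interface text tells. Its arguments: {"type":"object","properties":{"series":{"type":"array","items":{"type":"array","items":{"type":"number"}}},"newtons":{"type":"number"}},"required":["series"]}

```bash
mkdir -p pics
cat > h.py <<'E'
import numpy as np, cv2
from cell import observe, imaging, workorder, robot
def cam(n):
    d=imaging.read_camera(n); c=d["color"]; h=c.shape[0]
    f=h/2/np.tan(np.radians(d["vfov"])/2)
    d["K"]=np.array([[f,0,d["cx"]],[0,f,d["cy"]],[0,0,1]]); return d
def save(d,name): cv2.imwrite("pics/"+name,cv2.cvtColor(d["color"],cv2.COLOR_RGB2BGR))
def ray(d,u,v):
    p=cv2.undistortPoints(np.array([[[u,v]]],float),d["K"],np.array(d["dist_coeffs"],float))[0,0]
    T=np.array(d["T"]); return T[:3,3],T[:3,:3]@np.array([p[0],p[1],1.])
def atz(d,u,v,z):
    o,r=ray(d,u,v); return o+r*(z-o[2])/r[2]
def dep(d,u,v):
    o,r=ray(d,u,v); return o+r*d["range_z"][int(round(v)),int(round(u))]
E
python3 - <<'E'
from h import *
print(observe())
for n in ["scene","top","wrist"]:
    d=cam(n); save(d,n+"0.png"); print(n,d["vfov"],d["cx"],d["cy"],d["dist_coeffs"]); print(np.round(d["T"],3))
E
```

```text
{'time': 0.0, 'qpos': array([ 1.09898250e+00,  3.42727281e-01,  1.52500143e+00, -4.43966068e-06,
        1.27539148e+00, -1.46008956e-01]), 'qvel': array([ 2.14015072e-04, -1.63161685e-04,  1.26973750e-03, -9.00967138e-04,
       -9.77851742e-04,  4.43795395e-05]), 'joint_efforts': array([-6.57555938e-04, -4.31247926e+01, -2.44217259e+01,  7.16242706e-02,
        5.59324678e-02, -8.64664526e-05]), 'tool_pos': array([0.16783923, 0.49702823, 0.22604803]), 'tool_rot': array([-3.14008075e+00, -2.18042716e-04,  2.81578892e+00]), 'contact_force': array([ 0.41709265,  0.52340975, -0.17476562]), 'torque': array([0.03075739, 0.02595768, 0.03200633]), 'opening': 0.09185672638396099}
scene 44.27507026445179 277.29465874184893 206.23563616077686 [0.02324515 0.         0.         0.         0.        ]
[[ 0.414  0.729 -0.545  1.042]
 [ 0.91  -0.338  0.239 -0.288]
 [-0.01  -0.595 -0.803  0.823]
 [ 0.     0.     0.     1.   ]]
top 57.546937079486774 280.2263402190711 205.78908540683057 [0.02936054 0.         0.         0.         0.        ]
[[ 0.01  -0.999  0.05   0.445]
 [-1.    -0.011 -0.005 -0.054]
 [ 0.005 -0.05  -0.999  0.734]
 [ 0.     0.     0.     1.   ]]
wrist 62.93964590896081 283.5401276919136 205.1697112367635 [0.02490389 0.         0.         0.         0.        ]
[[ 0.319  0.915  0.248  0.101]
 [ 0.948 -0.308 -0.084  0.521]
 [-0.     0.262 -0.965  0.385]
 [ 0.     0.     0.     1.   ]]
```

View pics/scene0.png

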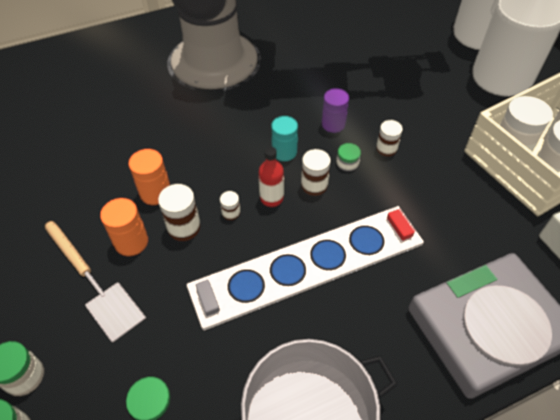

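View pics/top0.png

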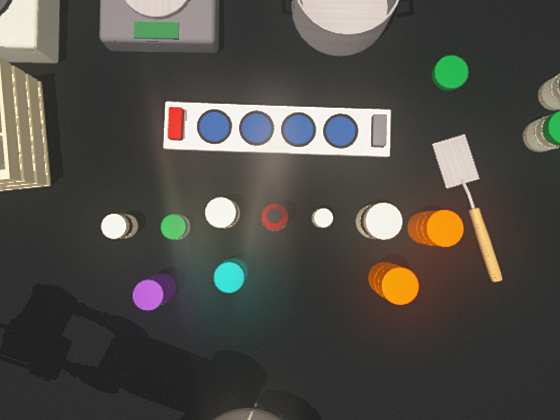

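The top view shows white lids at (115,226) medium, (221,212) large, (322,218) small and (382,221) XL. The sauce bottle is at (275,217) and the green tub at (174,227). The look-alikes to avoid are orange (440,228) and (397,286), purple (150,294) and turquoise (229,277). The spots are at (214,127), (257,128), (299,130) and (341,131), with the red block at (176,124), so spot 1 takes the smallest jar.

```bash
cat > meas.py <<'E'
from h import *
def blob(d,m,u,v,w=32):
    k=np.zeros_like(m); k[max(0,v-w):v+w,max(0,u-w):u+w]=m[max(0,v-w):v+w,max(0,u-w):u+w]
    n,l,s,c=cv2.connectedComponentsWithStats(k.astype(np.uint8))
    i=1+np.argmax(s[1:,4]); cs,_=cv2.findContours((l==i).astype(np.uint8),0,2)
    return max(cs,key=len),l==i
E
python3 - <<'E'
from meas import *
d=cam("top"); im=d["color"].astype(int)
z=d["range_z"]
H={"medium":(115,226,.064,.043),"large":(221,212,.08,.052),"small":(322,218,.048,.034),"xl":(382,221,.096,.061),"bottle":(275,217,.14,0.046),"tub":(174,227,.036,.046),"turq":(229,277,.08,.052),"purple":(150,294,.08,.052),"orange":(440,228,.096,.061),"orange2":(400,287,.096,.061)}
# world height map
uu,vv=np.meshgrid(np.arange(560),np.arange(420))
p=cv2.undistortPoints(np.stack([uu,vv],-1).reshape(-1,1,2).astype(float),d["K"],np.array(d["dist_coeffs"],float)).reshape(420,560,2)
P=np.concatenate([p,np.ones((420,560,1))],-1)*z[...,None]
T=np.array(d["T"]); W=P@T[:3,:3].T+T[:3,3]
for n,(u,v,h,dia) in H.items():
    m=(abs(W[...,2]-h)<.008)&(z>0)
    c,_=blob(d,m,u,v)
    w=np.array([atz(d,a,b,h)[:2] for a,b in c[:,0]])
    (x,y),r=cv2.minEnclosingCircle(w.astype(np.float32)*1000)
    mm=_; q=W[mm]; 
    mid=(np.array([(w[:,0].max()+w[:,0].min())/2,(w[:,1].max()+w[:,1].min())/2]))
    print(n,"enc",round(x,1),round(y,1),"dia",round(2*r,1),"want",dia*1000,"mean z",q[:,2].mean().round(4),"mean",(q[:,:2].mean(0)*1000).round(1),"equivdia",)
hsv=cv2.cvtColor(d["color"],cv2.COLOR_RGB2HSV)
m=(hsv[...,0]>100)&(hsv[...,0]<125)&(hsv[...,1]>120)&(hsv[...,2]>40)
M=[]
for u,v in [(214,127),(257,128),(299,130),(341,131)]:
    c,mm=blob(d,m,u,v,22); (a,b),ax,_=cv2.fitEllipse(c); w=atz(d,a,b,.012); M.append(w[:2]); print(a,b,ax,(w*1000).round(1),(W[mm].mean(0)*1000).round(1))
M=np.array(M); print(np.diff(M,axis=0)*1000, np.linalg.norm(np.diff(M,axis=0),axis=1)); print((W[170:175,300:305,2]).mean(), W[250,300])
cv2.imwrite("pics/crop.png",cv2.resize(cv2.cvtColor(d["color"],cv2.COLOR_RGB2BGR)[85:310,90:470],None,fx=2,fy=2,interpolation=2))
E
```

```text
medium enc 441.1 229.7 dia 44.5 want 43.0 mean z 0.0647 mean [441.2 229.4] equivdia
large enc 466.6 44.3 dia 51.9 want 52.0 mean z 0.0812 mean [466.3  44.3] equivdia
small enc 459.8 -134.5 dia 33.7 want 34.0 mean z 0.0491 mean [ 459.8 -134.3] equivdia
xl enc 454.0 -228.4 dia 61.8 want 61.0 mean z 0.0972 mean [ 454.2 -228.1] equivdia
bottle enc 459.6 -47.1 dia 21.7 want 46.0 mean z 0.1412 mean [459.5 -47. ] equivdia
tub enc 440.4 135.8 dia 49.0 want 46.0 mean z 0.0368 mean [441.  135.5] equivdia
turq enc 357.2 28.0 dia 52.0 want 52.0 mean z 0.0811 mean [357.3  27.9] equivdia
purple enc 325.9 162.5 dia 53.4 want 52.0 mean z 0.0808 mean [326.2 162.5] equivdia
orange enc 443.0 -328.0 dia 64.6 want 61.0 mean z 0.097 mean [ 443.1 -327.9] equivdia
orange2 enc 348.2 -253.3 dia 63.1 want 61.0 mean z 0.0971 mean [ 347.6 -253. ] equivdia
213.9304656982422 126.04084777832031 (27.591171264648438, 27.619306564331055) [631.6  70.3  12. ] [629.9  69.4  18.5]
247.2664337158203 124.85721588134766 (8.15060043334961, 16.829553604125977) [634.7   7.   12. ] [635.4  10.6  14.3]
304.1408996582031 127.62103271484375 (14.277419090270996, 30.399818420410156) [ 630.7 -101.5   12. ] [ 628.2 -101.7   21.7]
340.2799072265625 130.4667205810547 (27.472200393676758, 27.766042709350586) [ 625.9 -170.4   12. ] [ 624.3 -169.3   18.6]
[[   3.12622991  -63.34538445]
 [  -4.02158929 -108.46777665]
 [  -4.75353278  -68.92413029]] [0.06342248 0.1085423  0.06908786]
0.0012998691669611562 [ 0.39763571 -0.09597856  0.0027749 ]
```

View pics/crop.png

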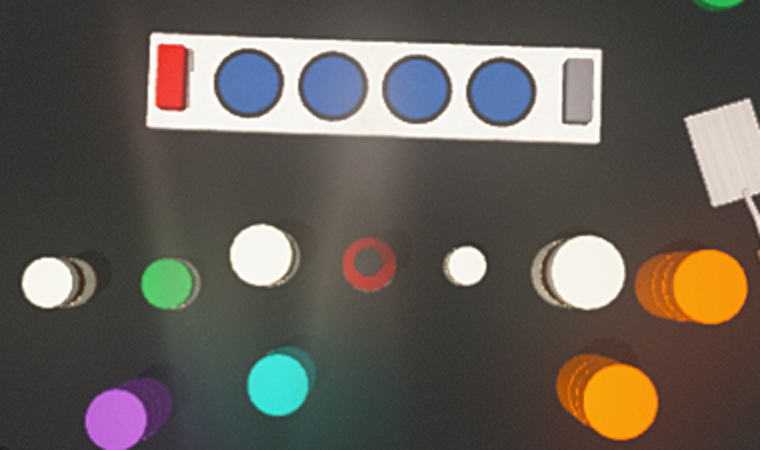

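View pics/wrist0.png

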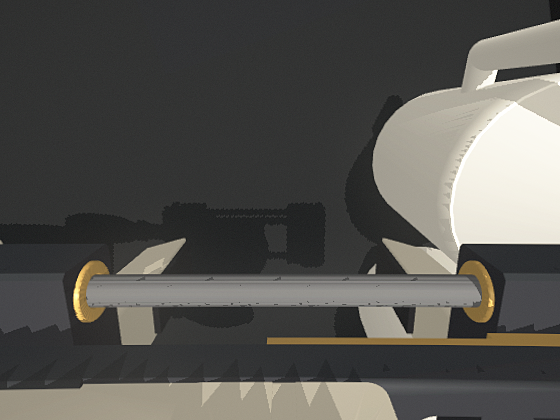

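The crop confirms four white lids with brown bodies. The look-alikes are clearly coloured, and the red block is at spot 1's end. The blue threshold fragmented on spots 2 and 3, so I'll refit all four.

Run:
```python
from meas import *
d=cam("top"); im=d["color"].astype(int)
m=((im[...,2]-im[...,0])>25)
def spots(d,m,px,w):
    M=[]
    for u,v in px:
        c,mm=blob(d,m,u,v,w); c=cv2.convexHull(c); (a,b),ax,_=cv2.fitEllipse(c); q=atz(d,a,b,.012); M.append(q[:2]); print(round(a,1),round(b,1),np.round(ax,1),(q*1000).round(1))
    M=np.array(M); print(np.linalg.norm(np.diff(M,axis=0),axis=1)); return M
A=spots(d,m,[(214,127),(257,128),(299,130),(341,131)],20)
s=cam("scene"); i=s["color"].astype(int)
B=spots(s,(i[...,2]-i[...,0])>40,[(367,240),(328,254),(288,269),(246,285)],24)
print(((A-B)*1000).round(1))
for n,u,v in [("red",176,124),("grey",379,130),("board",235,150),("board",320,108)]: print(n,dep(d,u,v).round(3))
# bench heights near
for u,v in [(300,190),(150,190),(350,250)]: print(dep(d,u,v).round(4), end=' ')
# scene cam lids
m=(i.min(-1)>150)
hs={"medium":(391,129,.064),"large":(316,160,.08),"small":(230,198,.048),"xl":(178,198,.096)}
uu,vv=np.meshgrid(np.arange(560),np.arange(420))
p=cv2.undistortPoints(np.stack([uu,vv],-1).reshape(-1,1,2).astype(float),s["K"],np.array(s["dist_coeffs"],float)).reshape(420,560,2)
P=np.concatenate([p,np.ones((420,560,1))],-1)*s["range_z"][...,None]
T=np.array(s["T"]); W=P@T[:3,:3].T+T[:3,3]
for n,(u,v,h) in hs.items():
    c,mm=blob(s,(abs(W[...,2]-h)<.004),u,v,25); q=W[mm]
    (a,b),ax,_=cv2.fitEllipse(cv2.convexHull(c)); print(n,(atz(s,a,b,h)*1000).round(1),np.round(ax,1),(q.mean(0)*1000).round(1))
```

```text
213.9 126.1 [29.3 30.1] [631.4  70.4  12. ]
255.9 127.6 [29.2 29.5] [629.7  -9.6  12. ]
298.3 129.0 [29.2 29.5] [627.8 -90.4  12. ]
340.1 130.5 [29.3 29.7] [ 625.8 -170.1   12. ]
[0.07997667 0.08077727 0.07972833]
366.4 239.7 [25.7 31.5] [632.   71.1  12. ]
327.6 254.3 [26.9 31.7] [630.1  -9.1  12. ]
287.5 269.5 [28.2 32.1] [628.  -89.1  12. ]
245.7 285.4 [29.2 32.7] [ 626.1 -169.2   12. ]
[0.08019027 0.08004242 0.0801118 ]
[[-0.6 -0.7]
 [-0.5 -0.5]
 [-0.2 -1.2]
 [-0.4 -0.9]]
red [0.629 0.137 0.032]
grey [ 0.622 -0.239  0.033]
board [0.586 0.029 0.014]
board [ 0.668 -0.131  0.014]
[ 5.124e-01 -9.520e-02  3.000e-04] [0.5092 0.1921 0.    ] [ 0.3988 -0.1907  0.0049] medium [444.7 230.2  64. ] [15.8 21. ] [444.3 230.8  63.7]
large [470.   45.2  80. ] [21.3 26.6] [469.6  45.4  80.1]
small [ 462.9 -133.9   48. ] [14.9 18. ] [ 462.6 -133.9   48.1]
xl [ 458.1 -228.5   96. ] [28.  34.4] [ 457.6 -228.5   96.2]
```

Run:
```python
import numpy as np
dx,dy=27.3,-26.7
for k in range(10):
    y=2.816-.1245*k
    print(k,round(dx*np.cos(y)+dy*np.sin(y),1),round(dx*np.sin(y)-dy*np.cos(y),1))
from h import *
d=cam("top")
for u,v in [(345,53),(320,45),(345,40),(375,45),(300,20),(160,50),(210,50),(120,50),(160,30)]: print(u,v,dep(d,u,v).round(3))
```

```text
0 -34.4 -16.6
1 -36.2 -12.2
2 -37.4 -7.6
3 -38.1 -2.9
4 -38.1 1.9
5 -37.6 6.6
6 -36.5 11.2
7 -34.8 15.7
8 -32.6 19.9
9 -29.9 23.8
345 53 [ 0.778 -0.179  0.008]
320 45 [ 0.785 -0.129  0.025]
345 40 [ 0.776 -0.17   0.062]
375 45 [ 0.798 -0.239  0.   ]
300 20 [ 0.82  -0.09   0.047]
160 50 [0.775 0.175 0.014]
210 50 [0.776 0.079 0.016]
120 50 [0.774 0.251 0.013]
160 30 [0.794 0.163 0.054]
```

Call:
send_rows([
  [-0.034, -0.017, 0, 0, 0, 0.1245, 0],
  [-0.036, -0.012, 0, 0, 0, 0.1245, 0],
  [-0.037, -0.008, 0, 0, 0, 0.1245, 0],
  [-0.038, -0.003, 0, 0, 0, 0.1245, 0],
  [-0.038, 0.002, 0, 0, 0, 0.1245, 0],
], newtons=25)

```text
time: 0.77
tool_pos: [0.3039, 0.3625, 0.2268]
tool_rot: [3.141, -0.0, 2.188]
contact_force: [1.6, -0.1, -0.4]
opening: 0.092
```

Call:
send_rows([
  [-0.038, 0.007, 0, 0, 0, 0.1245, 0],
  [-0.036, 0.011, 0, 0, 0, 0.1245, 0],
  [-0.035, 0.016, 0, 0, 0, 0.1245, 0],
  [-0.033, 0.02, 0, 0, 0, 0.1245, 0],
  [-0.03, 0.024, 0, 0, 0, 0.1245, 0],
])

```text
time: 1.18
tool_pos: [0.4416, 0.2285, 0.2269]
tool_rot: [3.141, -0.0, 1.565]
contact_force: [-0.3, 0.5, 0.3]
opening: 0.0917
```

Call:
send_rows([
  [0, 0, 0, 0, 0, 0, 0],
  [0, 0, 0, 0, 0, 0, 0],
])

```text
time: 1.35
tool_pos: [0.4416, 0.2287, 0.2265]
tool_rot: [-3.141, -0.0, 1.568]
contact_force: [-1.2, -0.9, -0.4]
opening: 0.0919
```

Run:
```python
from h import *
d=cam("wrist"); save(d,"w1.png"); print(np.round(d["T"],3))
```

```text
[[ 1.    -0.002 -0.001  0.441]
 [-0.002 -0.965 -0.262  0.3  ]
 [-0.001  0.262 -0.965  0.386]
 [ 0.     0.     0.     1.   ]]
```

View pics/w1.png

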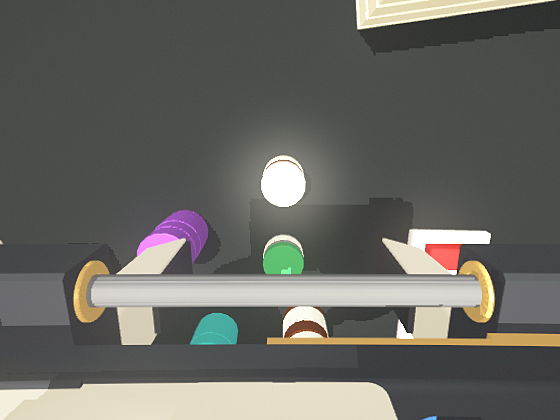

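The wrist view shows the medium white lid at (283,184), centred between the jaws. That puts it at about x 0.441, y 0.232, which agrees with the top camera. Descending now.

Call:
send_rows([
  [0.002, 0, 0.041, 0, 0, -0.003, 0],
  [0, 0, 0.041, 0, 0, 0, 0],
  [0, 0, 0.041, 0, 0, 0, 0],
  [0, 0, 0.041, 0, 0, 0, 0],
  [0, 0, 0.041, 0, 0, 0, 0],
])

```text
time: 1.82
tool_pos: [0.4393, 0.2336, 0.0206]
tool_rot: [3.141, -0.001, 1.578]
contact_force: [-0.4, -0.0, -1.0]
opening: 0.092
```

Call:
send_rows([
  [0, 0, 0, 0, 0, 0, 1],
  [0, 0, 0, 0, 0, 0, 1],
  [0, 0, 0, 0, 0, 0, 1],
  [0, 0, 0, 0, 0, 0, 1],
  [0, 0, 0, 0, 0, 0, 1],
])

```text
time: 2.23
tool_pos: [0.4422, 0.233, 0.0246]
tool_rot: [3.136, -0.002, 1.574]
contact_force: [-0.6, 0.4, -0.5]
opening: 0.0632
```

Call:
send_rows([
  [0, 0, 0, 0, 0, 0, 1],
  [0, 0, 0, 0, 0, 0, 1],
  [0, 0, 0, 0, 0, 0, 1],
  [0, 0, 0, 0, 0, 0, 1],
  [0, 0, 0, 0, 0, 0, 1],
])

```text
time: 2.65
tool_pos: [0.441, 0.2322, 0.0226]
tool_rot: [3.14, -0.001, 1.574]
contact_force: [-1.7, 0.0, 6.6]
opening: 0.0424
```

Call:
send_rows([
  [0, 0, -0.03, 0, 0, 0, 1],
  [0, 0, -0.04, 0, 0, 0.003, 1],
  [-0.027, 0.025, -0.01, 0, 0, 0, 1],
  [-0.03, 0.025, 0, 0, 0, 0, 1],
  [-0.03, 0.025, 0, 0, 0, 0, 1],
])

```text
time: 3.07
tool_pos: [0.5167, 0.1445, 0.1032]
tool_rot: [3.139, -0.0, 1.573]
contact_force: [0.1, 1.0, -1.8]
opening: 0.0428
```

Call:
send_rows([
  [-0.03, 0.025, 0, 0, 0, 0, 1],
  [-0.03, 0.025, 0, 0, 0, 0, 1],
  [-0.03, 0.025, 0, 0, 0, 0, 1],
  [-0.03, 0.02, 0, 0, 0, 0, 1],
  [-0.03, 0.015, 0, 0, 0, 0, 1],
])

```text
time: 3.48
tool_pos: [0.6268, -0.0068, 0.1014]
tool_rot: [3.141, -0.0, 1.57]
contact_force: [0.4, -0.2, -1.9]
opening: 0.0425
```

Call:
send_rows([
  [-0.004, 0.003, 0, 0, 0, 0, 1],
  [0, 0, 0, 0, 0, 0, 1],
])

```text
time: 3.65
tool_pos: [0.629, -0.0113, 0.101]
tool_rot: [-3.141, -0.0, 1.567]
contact_force: [-0.3, 0.9, -0.2]
opening: 0.0429
```

Run:
```python
from h import *
for n in ["top","scene","wrist"]:
    d=cam(n); save(d,n+"2.png")
print(observe()["tool_pos"],observe()["tool_rot"])
```

```text
[ 0.62764577 -0.00779759  0.10137166] [-3.14016371e+00 -6.63314521e-04  1.57148187e+00]
```

View pics/scene2.png

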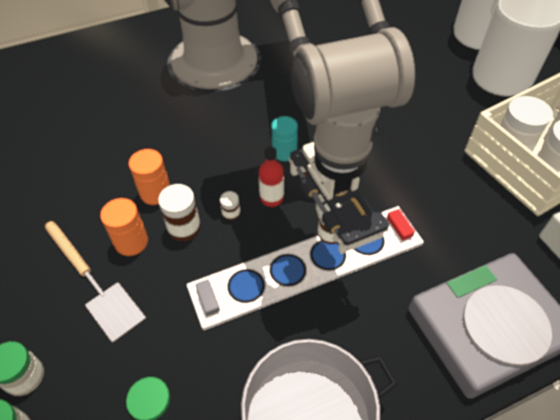

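View pics/wrist2.png

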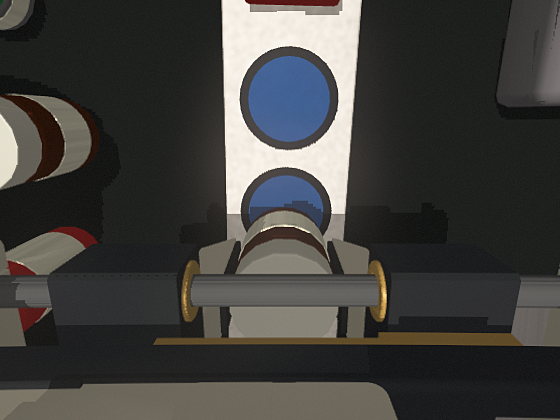

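The wrist view shows spot 1 at (289,98), from which the tool is about 2 mm short in x and right in y. The jar hangs upright over spot 2. Lowering.

Call:
send_rows([
  [0, 0.002, 0.03, 0, 0, 0, 1],
  [0, 0, 0.024, 0, 0, 0, 1],
  [0, 0, 0.008, 0, 0, 0, 1],
  [0, 0, 0.002, 0, 0, 0, 1],
  [0, 0, 0.002, 0, 0, 0, 1],
])

```text
time: 4.22
tool_pos: [0.6306, -0.0079, 0.0362]
tool_rot: [3.141, -0.0, 1.572]
contact_force: [0.6, -0.2, -0.8]
opening: 0.0428
```

Call:
send_rows([
  [0, 0, 0.001, 0, 0, 0, 1],
  [0, 0, 0, 0, 0, 0, 1],
  [0, 0, 0, 0, 0, 0, 1],
])

```text
time: 4.47
tool_pos: [0.6312, -0.0089, 0.036]
tool_rot: [3.139, 0.0, 1.571]
contact_force: [-0.8, -0.7, -0.9]
opening: 0.0425
```

Call:
send_rows([
  [0, 0, 0.001, 0, 0, 0, 1],
  [0, 0, 0.001, 0, 0, 0, 1],
  [0, 0, 0, 0, 0, 0, 1],
])

```text
time: 4.72
tool_pos: [0.6312, -0.009, 0.0346]
tool_rot: [3.139, 0.0, 1.571]
contact_force: [-2.5, 0.3, 7.5]
opening: 0.0423
```

Call:
send_rows([
  [0, 0, 0, 0, 0, 0, 0.3],
  [0, 0, 0, 0, 0, 0, 0.3],
  [0, 0, 0, 0, 0, 0, 0.3],
  [0, 0, 0, 0, 0, 0, 0.3],
  [0, 0, 0, 0, 0, 0, 0.3],
])

```text
time: 5.13
tool_pos: [0.6305, -0.0089, 0.0326]
tool_rot: [-3.142, -0.0, 1.571]
contact_force: [-0.1, 0.3, 0.5]
opening: 0.0636
```

Call:
send_rows([
  [0, 0, -0.04, 0, 0, 0, 0.3],
  [0, 0, -0.041, 0, 0, 0, 0.3],
  [0, 0, -0.041, 0, 0, 0, 0.3],
  [-0.01, -0.01, -0.02, 0, 0, 0, 0.3],
  [0, 0, 0, 0, 0, 0, 0.3],
])

```text
time: 5.55
tool_pos: [0.6223, -0.0203, 0.1808]
tool_rot: [3.132, 0.002, 1.57]
contact_force: [-0.1, 0.3, -0.0]
opening: 0.0641
```

Call:
send_rows([
  [-0.023, -0.032, 0, 0, 0, 0, 0.3],
  [-0.023, -0.032, 0, 0, 0, 0, 0.3],
  [-0.023, -0.032, 0, 0, 0, 0, 0.3],
  [-0.023, -0.032, 0, 0, 0, 0, 0.3],
  [-0.023, -0.032, 0, 0, 0, 0, 0.3],
])

```text
time: 5.97
tool_pos: [0.4585, -0.1343, 0.1737]
tool_rot: [-3.14, -0.001, 1.571]
contact_force: [0.4, -0.7, 0.1]
opening: 0.0639
```

Call:
send_rows([
  [0, 0, 0, 0, 0, 0, 0.3],
  [0, 0, 0, 0, 0, 0, 0.3],
])

```text
time: 6.13
tool_pos: [0.4592, -0.1348, 0.1743]
tool_rot: [-3.141, -0.001, 1.567]
contact_force: [0.8, 0.5, 0.4]
opening: 0.0642
```

```bash
cat > chk.py <<'E'
from meas import *
def wm(d):
    uu,vv=np.meshgrid(np.arange(560),np.arange(420))
    p=cv2.undistortPoints(np.stack([uu,vv],-1).reshape(-1,1,2).astype(float),d["K"],np.array(d["dist_coeffs"],float)).reshape(420,560,2)
    T=np.array(d["T"]); return (np.concatenate([p,np.ones((420,560,1))],-1)*d["range_z"][...,None])@T[:3,:3].T+T[:3,3]
def top_lid(d,x,y,h,r):
    W=wm(d); m=(abs(W[...,2]-h)<.004)&(np.hypot(W[...,0]-x,W[...,1]-y)<r+.012)
    n,l,s,c=cv2.connectedComponentsWithStats(m.astype(np.uint8)); i=1+np.argmax(s[1:,4])
    cs,_=cv2.findContours((l==i).astype(np.uint8),0,2); c=max(cs,key=len)
    w=np.array([atz(d,a,b,h)[:2] for a,b in c[:,0]])*1000
    (a,b),rr=cv2.minEnclosingCircle(w.astype(np.float32)); return round(a,1),round(b,1),round(2*rr,1),s[i,4]
E
python3 - <<'E'
from chk import *
d=cam("wrist"); save(d,"w3.png"); d=cam("top"); save(d,"t3.png")
print(top_lid(d,.63,-.009,.076,.0215),np.round(observe()["tool_pos"],4))
E
```

```text
(630.5, -10.0, 43.5, np.int32(470)) [ 0.461  -0.1338  0.1744]
```

View pics/w3.png

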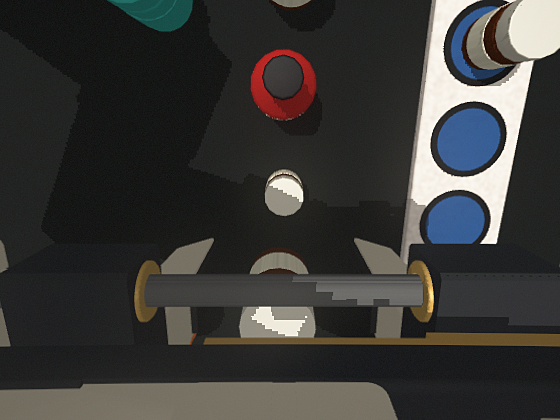

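View pics/t3.png

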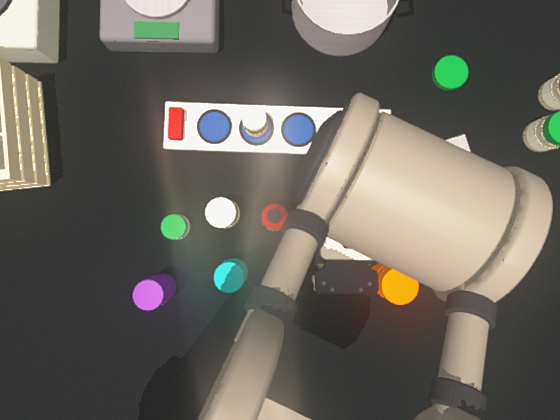

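Medium is upright at (630.5, −10.0) mm, under 1 mm from spot 2. The small lid shows at (284,195), centred between the jaws. Descending.

Call:
send_rows([
  [0.002, 0, 0.04, 0, 0, 0, 0.3],
  [0, 0, 0.04, 0, 0, 0, 0.3],
  [0, 0, 0.04, 0, 0, 0, 0.3],
  [0, 0, 0.03, 0, 0, 0, 0.3],
  [0, 0, 0.012, 0, 0, 0, 0.3],
])

```text
time: 6.65
tool_pos: [0.4591, -0.1298, 0.0083]
tool_rot: [-3.136, -0.003, 1.573]
contact_force: [-0.6, 0.3, -0.1]
opening: 0.0643
```

Call:
send_rows([
  [0, 0, 0, 0, 0, 0, 1],
  [0, 0, 0, 0, 0, 0, 1],
  [0, 0, 0, 0, 0, 0, 1],
  [0, 0, 0, 0, 0, 0, 1],
  [0, 0, 0, 0, 0, 0, 1],
], newtons=20)

```text
time: 7.07
tool_pos: [0.4615, -0.1321, 0.0139]
tool_rot: [3.139, 0.001, 1.571]
contact_force: [-0.2, 0.4, -0.8]
opening: 0.0353
```

Call:
send_rows([
  [0, 0, 0, 0, 0, 0, 1],
  [0, 0, 0, 0, 0, 0, 1],
  [0, 0, 0, 0, 0, 0, 1],
])

```text
time: 7.32
tool_pos: [0.4614, -0.1321, 0.0138]
tool_rot: [3.139, 0.001, 1.571]
contact_force: [0.5, 1.5, 6.7]
opening: 0.0336
```

Call:
send_rows([
  [0, 0, -0.03, 0, 0, 0, 1],
  [0, 0, -0.04, 0, 0, 0, 1],
  [0, 0.02, -0.02, 0, 0, 0, 1],
  [0.015, 0.03, 0, 0, 0, 0, 1],
  [0.027, 0.03, 0, 0, 0, 0, 1],
])

```text
time: 7.73
tool_pos: [0.5426, -0.092, 0.1054]
tool_rot: [3.136, 0.002, 1.567]
contact_force: [0.7, -0.8, -1.1]
opening: 0.0338
```

Call:
send_rows([
  [0.033, 0.025, 0, 0, 0, 0, 1],
  [0.033, 0.025, 0, 0, 0, 0, 1],
  [0.033, 0.02, 0, 0, 0, 0, 1],
  [0.033, 0.015, 0, 0, 0, 0, 1],
  [0.029, 0.005, 0, 0, 0, 0, 1],
])

```text
time: 8.15
tool_pos: [0.6322, 0.0733, 0.1028]
tool_rot: [3.14, -0.0, 1.571]
contact_force: [0.1, -0.4, -0.2]
opening: 0.0335
```

Call:
send_rows([
  [0, 0, 0, 0, 0, 0, 1],
  [0, 0, 0, 0, 0, 0, 1],
])

```text
time: 8.32
tool_pos: [0.6303, 0.0726, 0.1025]
tool_rot: [-3.141, 0.0, 1.574]
contact_force: [-0.2, -0.1, -0.3]
opening: 0.0339
```

Run:
```python
from h import *
d=cam("wrist"); save(d,"w4.png"); print(np.round(observe()["tool_pos"],4), np.round(d["T"],3)[:3,3])
```

```text
[0.6302 0.0712 0.1026] [0.63  0.144 0.262]
```

View pics/w4.png

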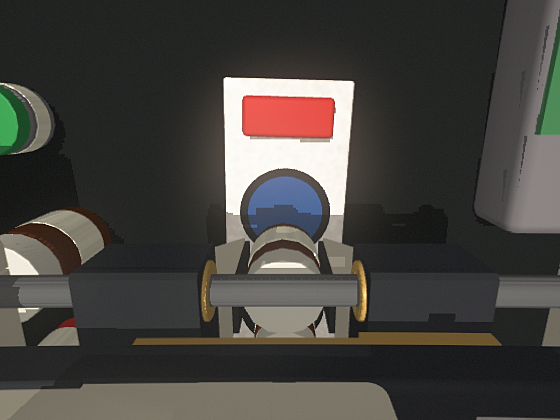

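Call:
send_rows([
  [-0.001, 0.001, 0.03, 0, 0, 0, 1],
  [0, 0, 0.03, 0, 0, 0, 1],
  [0, 0, 0.012, 0, 0, 0, 1],
  [0, 0, 0.003, 0, 0, 0, 1],
  [0, 0, 0.001, 0, 0, 0, 1],
])

```text
time: 8.78
tool_pos: [0.6314, 0.0689, 0.0266]
tool_rot: [-3.141, 0.0, 1.569]
contact_force: [0.1, 0.4, -1.1]
opening: 0.0333
```

Call:
send_rows([
  [0, 0, 0.001, 0, 0, 0, 1],
  [0, 0, 0.001, 0, 0, 0, 1],
  [0, 0, 0, 0, 0, 0, 1],
])

```text
time: 9.03
tool_pos: [0.6322, 0.0699, 0.0257]
tool_rot: [3.14, -0.0, 1.571]
contact_force: [0.1, -0.9, -0.1]
opening: 0.0341
```

Call:
send_rows([
  [0, 0, 0.001, 0, 0, 0, 1],
  [0, 0, 0.001, 0, 0, 0, 1],
  [0, 0, 0, 0, 0, 0, 1],
])

```text
time: 9.28
tool_pos: [0.6323, 0.07, 0.0255]
tool_rot: [3.139, 0.0, 1.571]
contact_force: [-4.5, -1.0, 12.7]
opening: 0.0334
```

Call:
send_rows([
  [0, 0, 0, 0, 0, 0, 0.1],
  [0, 0, -0.001, 0, 0, 0, 0.1],
  [0, 0, 0, 0, 0, 0, 0.1],
  [0, 0, 0, 0, 0, 0, 0.1],
  [0, 0, 0, 0, 0, 0, 0.1],
])

```text
time: 9.7
tool_pos: [0.6315, 0.0701, 0.0236]
tool_rot: [-3.141, -0.0, 1.571]
contact_force: [-0.1, -0.2, 0.1]
opening: 0.0623
```

Call:
send_rows([
  [0, 0, -0.035, 0, 0, 0, 0.1],
  [0, 0, -0.041, 0, 0, 0, 0.1],
  [0, 0, -0.041, 0, 0, 0, 0.1],
  [-0.006, -0.033, -0.032, 0, 0, 0, 0.1],
  [-0.006, -0.033, 0, 0, 0, 0, 0.1],
])

```text
time: 10.12
tool_pos: [0.5727, 0.0587, 0.1758]
tool_rot: [3.128, 0.0, 1.571]
contact_force: [0.3, 0.2, 0.0]
opening: 0.0825
```

Call:
send_rows([
  [-0.006, -0.033, 0, 0, 0, 0, 0.1],
  [-0.006, -0.033, 0, 0, 0, 0, 0.1],
  [-0.002, -0.033, 0, 0, 0, 0, 0.1],
  [0, 0, 0, 0, 0, 0, 0.1],
  [0, 0, 0, 0, 0, 0, 0.1],
])

```text
time: 10.53
tool_pos: [0.4688, 0.0447, 0.1699]
tool_rot: [3.141, -0.0, 1.571]
contact_force: [1.9, -0.1, 0.5]
opening: 0.0826
```

Run:
```python
from chk import *
d=cam("wrist"); save(d,"w5.png"); d=cam("top"); save(d,"t5.png")
print(np.round(observe()["tool_pos"],4))
print(top_lid(d,.63,-.009,.076,.0215),top_lid(d,.63,.07,.060,.017))
```

```text
[0.4712 0.0446 0.17  ]
(630.9, -10.0, 42.7, np.int32(467)) (635.3, 65.7, 32.7, np.int32(99))
```

View pics/w5.png

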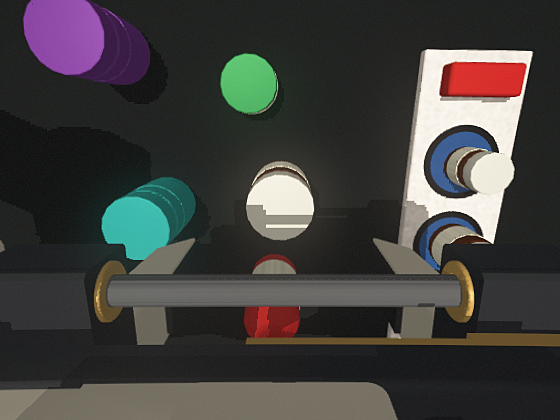

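View pics/t5.png

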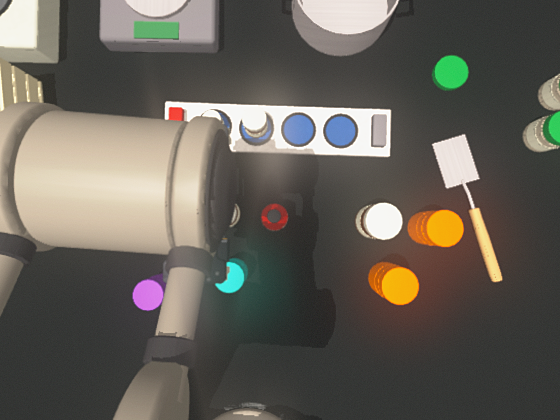

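The large lid is at (280,207), about 2.5 mm toward −x from the jaw centre. The turquoise look-alike at (137,228) is clear of the finger by about 20 mm. The small jar is partly hidden in the top view, so I'll check it later.

Call:
send_rows([
  [0.001, -0.003, 0.036, 0, 0, 0, 0.1],
  [0, 0, 0.04, 0, 0, 0, 0.1],
  [0, 0, 0.04, 0, 0, 0, 0.1],
  [0, 0, 0.018, 0, 0, 0, 0.1],
  [0, 0, 0, 0, 0, 0, 0.1],
])

```text
time: 11.05
tool_pos: [0.4654, 0.0459, 0.0314]
tool_rot: [-3.134, -0.001, 1.571]
contact_force: [0.7, 0.2, -0.1]
opening: 0.0827
```

Call:
send_rows([
  [0, 0, 0, 0, 0, 0, 1],
  [0, 0, 0, 0, 0, 0, 1],
  [0, 0, 0, 0, 0, 0, 1],
  [0, 0, 0, 0, 0, 0, 1],
  [0, 0, 0, 0, 0, 0, 1],
], newtons=30)

```text
time: 11.47
tool_pos: [0.4676, 0.0457, 0.0366]
tool_rot: [3.139, 0.0, 1.571]
contact_force: [-1.4, 0.1, 2.2]
opening: 0.0539
```

Call:
send_rows([
  [0, 0, 0, 0, 0, 0, 1],
  [0, 0, 0, 0, 0, 0, 1],
  [0, 0, 0, 0, 0, 0, 1],
])

```text
time: 11.72
tool_pos: [0.4673, 0.0457, 0.0365]
tool_rot: [3.14, 0.0, 1.571]
contact_force: [-1.9, -0.5, 7.4]
opening: 0.0514
```

Call:
send_rows([
  [0, 0, -0.03, 0, 0, 0, 1],
  [0, 0, -0.04, 0, 0, 0, 1],
  [0, 0.025, -0.02, 0, 0, 0, 1],
  [-0.015, 0.03, 0, 0, 0, 0, 1],
  [-0.025, 0.03, 0, 0, 0, 0, 1],
])

```text
time: 12.13
tool_pos: [0.5536, 0.007, 0.1279]
tool_rot: [3.137, -0.0, 1.574]
contact_force: [0.7, 0.8, -2.6]
opening: 0.0513
```

Call:
send_rows([
  [-0.03, 0.03, 0, 0, 0, 0, 1],
  [-0.03, 0.025, 0, 0, 0, 0, 1],
  [-0.025, 0.015, 0, 0, 0, 0, 1],
  [-0.0105, 0.0055, 0, 0, 0, 0, 1],
  [0, 0, 0, 0, 0, 0, 1],
])

```text
time: 12.55
tool_pos: [0.6274, -0.092, 0.1248]
tool_rot: [-3.142, 0.0, 1.568]
contact_force: [-0.7, 0.2, -2.8]
opening: 0.0513
```

Call:
send_rows([
  [0, 0, 0, 0, 0, 0, 1],
])

```text
time: 12.63
tool_pos: [0.6261, -0.0891, 0.1248]
tool_rot: [-3.14, -0.001, 1.57]
contact_force: [0.1, -0.1, -2.4]
opening: 0.0515
```

Run:
```python
from chk import *
d=cam("wrist"); save(d,"w6.png"); d=cam("top"); save(d,"t6.png")
print(np.round(observe()["tool_pos"],4))
print(top_lid(d,.63,-.009,.076,.0215),top_lid(d,.63,.07,.060,.017))
```

```text
[ 0.6259 -0.0879  0.1253]Traceback (most recent call last):
  File "<stdin>", line 4, in <module>
  File "chk.py", line 8, in top_lid
    n,l,s,c=cv2.connectedComponentsWithStats(m.astype(np.uint8)); i=1+np.argmax(s[1:,4])
                                                                      ~~~~~~~~~^^^^^^^^^
    return _wrapfunc(a, 'argmax', axis=axis, out=out, **kwds)
    return bound(*args, **kwds)
ValueError: attempt to get argmax of an empty sequence
```

View pics/w6.png

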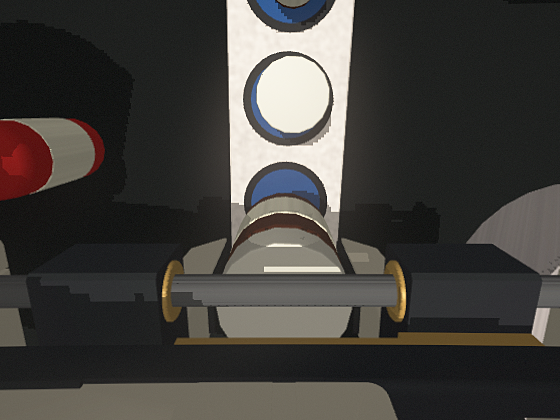

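View pics/t6.png

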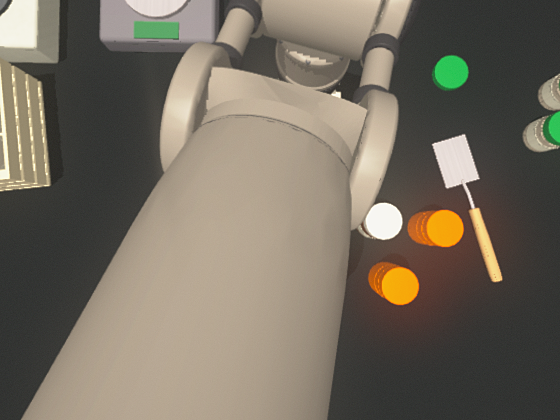

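Call:
send_rows([
  [0, 0.0015, 0.03, 0, 0, 0, 1],
  [0, 0, 0.03, 0, 0, 0, 1],
  [0, 0, 0.012, 0, 0, 0, 1],
  [0, 0, 0.004, 0, 0, 0, 1],
  [0, 0, 0.001, 0, 0, 0, 1],
])

```text
time: 13.15
tool_pos: [0.6275, -0.0879, 0.0487]
tool_rot: [-3.14, -0.001, 1.572]
contact_force: [0.7, 0.8, -2.3]
opening: 0.0512
```

Call:
send_rows([
  [0, 0, 0.001, 0, 0, 0, 1],
  [0, 0, 0.001, 0, 0, 0, 1],
  [0, 0, 0, 0, 0, 0, 1],
])

```text
time: 13.4
tool_pos: [0.6287, -0.0886, 0.0484]
tool_rot: [3.14, -0.0, 1.571]
contact_force: [-1.6, 1.1, 5.1]
opening: 0.0517
```

Call:
send_rows([
  [0, 0, 0, 0, 0, 0, 0.1],
  [0, 0, 0, 0, 0, 0, 0.1],
  [0, 0, 0, 0, 0, 0, 0.1],
  [0, 0, 0, 0, 0, 0, 0.1],
  [0, 0, 0, 0, 0, 0, 0.05],
])

```text
time: 13.82
tool_pos: [0.6285, -0.0893, 0.0466]
tool_rot: [3.141, 0.0, 1.571]
contact_force: [1.3, -0.6, 0.6]
opening: 0.0802
```

Call:
send_rows([
  [0, 0, -0.035, 0, 0, 0, 0.05],
  [0, 0, -0.041, 0, 0, 0, 0.05],
  [0, 0, -0.041, 0, 0, 0, 0.05],
  [-0.025, -0.03, -0.015, 0, 0, 0, 0.05],
  [-0.025, -0.03, 0, 0, 0, 0, 0.05],
])

```text
time: 14.23
tool_pos: [0.5711, -0.1396, 0.1834]
tool_rot: [3.132, 0.004, 1.574]
contact_force: [0.1, -1.6, -1.1]
opening: 0.0872
```

Call:
send_rows([
  [-0.025, -0.03, 0, 0, 0, 0, 0.05],
  [-0.025, -0.03, 0, 0, 0, 0, 0.05],
  [-0.025, -0.03, 0, 0, 0, 0, 0.05],
  [-0.015, -0.025, 0, 0, 0, 0, 0.05],
  [0, 0, 0, 0, 0, 0, 0.05],
])

```text
time: 14.65
tool_pos: [0.4496, -0.2316, 0.1785]
tool_rot: [-3.14, 0.0, 1.567]
contact_force: [0.4, 0.8, 0.7]
opening: 0.0873
```

Call:
send_rows([
  [0, 0, 0, 0, 0, 0, 0.05],
])

```text
time: 14.73
tool_pos: [0.4526, -0.2302, 0.1787]
tool_rot: [3.141, 0.0, 1.568]
contact_force: [0.7, 0.7, -0.2]
opening: 0.0874
```

Run:
```python
from chk import *
d=cam("wrist"); save(d,"w7.png"); d=cam("top"); save(d,"t7.png")
print(np.round(observe()["tool_pos"],4))
for a in [(.63,-.009,.076,.0215),(.63,.07,.060,.017),(.628,-.09,.092,.026)]:
    try: print(top_lid(d,*a))
    except Exception as e: print('none')
```

```text
[ 0.4541 -0.2291  0.1786]
(630.8, -10.2, 43.0, np.int32(467))
(631.8, 66.7, 33.8, np.int32(279))
(628.5, -89.0, 51.8, np.int32(717))
```

View pics/w7.png

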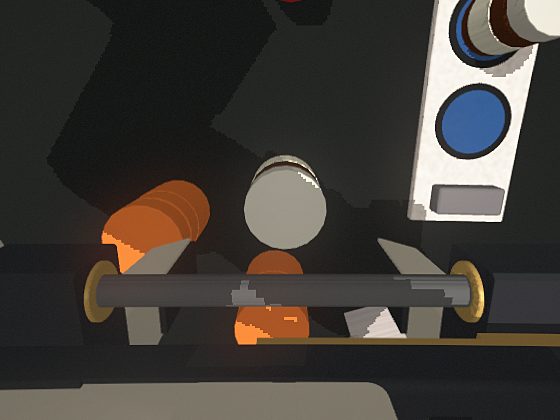

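View pics/t7.png

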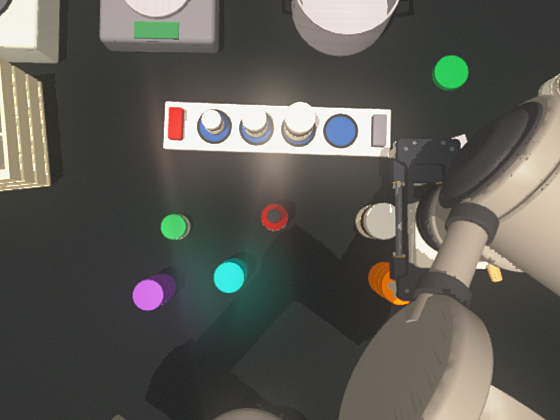

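Medium (630.8, −10.2) and large (628.5, −89.0) are within about 1 mm of their spots. Small is 4 mm off in y at (631.8, 66.7), which I'll mend afterwards. The XL lid at (285,206) is centred, and the orange look-alike at (145,240) is outside the fingers.

Call:
send_rows([
  [0.001, 0.001, 0.036, 0, 0, 0, 0.05],
  [0, 0, 0.04, 0, 0, 0, 0.05],
  [0, 0, 0.036, 0, 0, 0, 0.05],
  [0, 0, 0.018, 0, 0, 0, 0.05],
  [0, 0, 0.002, 0, 0, 0, 0.05],
])

```text
time: 15.25
tool_pos: [0.4533, -0.2258, 0.0425]
tool_rot: [-3.136, -0.005, 1.573]
contact_force: [-0.8, 0.2, 0.2]
opening: 0.0875
```

Call:
send_rows([
  [0, 0, 0, 0, 0, 0, 1],
  [0, 0, 0, 0, 0, 0, 1],
  [0, 0, 0, 0, 0, 0, 1],
  [0, 0, 0, 0, 0, 0, 1],
  [0, 0, 0, 0, 0, 0, 1],
], newtons=40)

```text
time: 15.67
tool_pos: [0.455, -0.2285, 0.0478]
tool_rot: [3.14, 0.001, 1.571]
contact_force: [-2.1, 2.0, 5.8]
opening: 0.0607
```

Call:
send_rows([
  [0, 0, 0, 0, 0, 0, 1],
  [0, 0, 0, 0, 0, 0, 1],
  [0, 0, 0, 0, 0, 0, 1],
])

```text
time: 15.92
tool_pos: [0.455, -0.2285, 0.0477]
tool_rot: [3.14, 0.001, 1.571]
contact_force: [-0.5, 1.3, 7.2]
opening: 0.0605
```

Call:
send_rows([
  [0, 0, -0.03, 0, 0, 0, 1],
  [0, 0, -0.04, 0, 0, 0, 1],
  [0, 0.02, -0.02, 0, 0, 0, 1],
  [0.008, 0.03, 0, 0, 0, 0, 1],
  [0.012, 0.035, 0, 0, 0, 0, 1],
])

```text
time: 16.33
tool_pos: [0.5404, -0.2094, 0.1389]
tool_rot: [3.138, 0.002, 1.568]
contact_force: [-0.2, -1.0, -3.3]
opening: 0.0604
```

Call:
send_rows([
  [0.013, 0.035, 0, 0, 0, 0, 1],
  [0.013, 0.03, 0, 0, 0, 0, 1],
  [0.013, 0.02, 0, 0, 0, 0, 1],
  [0, 0, 0, 0, 0, 0, 1],
  [0, 0, 0, 0, 0, 0, 1],
])

```text
time: 16.75
tool_pos: [0.6247, -0.1681, 0.1356]
tool_rot: [-3.141, -0.0, 1.573]
contact_force: [-0.3, -0.3, -2.4]
opening: 0.0607
```

Run:
```python
from chk import *
d=cam("wrist"); save(d,"w8.png")
print(np.round(observe()["tool_pos"],4))
```

```text
[ 0.6239 -0.1688  0.1358]
```

View pics/w8.png

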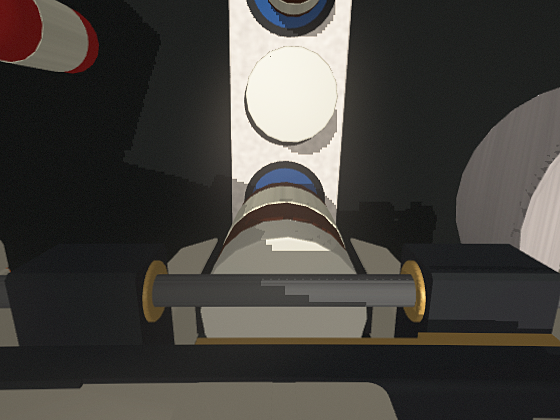

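Spot 4 shows under the jar at about (286,200), so I'll correct x by +1.5 mm and lower.

Call:
send_rows([
  [0, 0.0015, 0.03, 0, 0, 0, 1],
  [0, 0, 0.03, 0, 0, 0, 1],
  [0, 0, 0.012, 0, 0, 0, 1],
  [0, 0, 0.004, 0, 0, 0, 1],
  [0, 0, 0.001, 0, 0, 0, 1],
])

```text
time: 17.22
tool_pos: [0.6245, -0.1698, 0.0595]
tool_rot: [-3.139, -0.001, 1.57]
contact_force: [0.5, -0.6, -2.5]
opening: 0.0605
```

Call:
send_rows([
  [0, 0, 0.001, 0, 0, 0, 1],
  [0, 0, 0.001, 0, 0, 0, 1],
  [0, 0, 0, 0, 0, 0, 1],
])

```text
time: 17.47
tool_pos: [0.6255, -0.1699, 0.0593]
tool_rot: [3.141, 0.001, 1.57]
contact_force: [-4.5, -0.3, 6.4]
opening: 0.0605
```

Call:
send_rows([
  [0, 0, 0, 0, 0, 0, 0],
  [0, 0, 0, 0, 0, 0, 0],
  [0, 0, 0, 0, 0, 0, 0],
  [0, 0, 0, 0, 0, 0, 0],
  [0, 0, 0, 0, 0, 0, 0],
])

```text
time: 17.88
tool_pos: [0.6261, -0.1692, 0.0575]
tool_rot: [3.141, 0.0, 1.571]
contact_force: [-0.5, -0.2, 0.1]
opening: 0.0886
```

Call:
send_rows([
  [0, 0, -0.03, 0, 0, 0, 0],
  [0, 0, -0.041, 0, 0, 0, 0],
  [0, 0, -0.041, 0, 0, 0, 0.3],
  [0, 0, -0.03, 0, 0, 0, 0.3],
  [-0.015, -0.03, 0, 0, 0, 0, 0.3],
])

```text
time: 18.3
tool_pos: [0.6026, -0.1837, 0.2074]
tool_rot: [3.125, 0.005, 1.574]
contact_force: [-0.6, -1.4, 0.7]
opening: 0.0762
```

Call:
send_rows([
  [-0.015, -0.035, 0, 0, 0, 0, 0.3],
  [-0.015, -0.035, 0, 0, 0, 0, 0.3],
  [-0.015, -0.035, 0, 0, 0, 0, 0.3],
  [0, -0.035, 0, 0, 0, 0, 0.3],
  [0, 0, 0, 0, 0, 0, 0.3],
])

```text
time: 18.72
tool_pos: [0.4501, -0.2286, 0.1988]
tool_rot: [-3.137, -0.002, 1.568]
contact_force: [1.7, 0.0, 0.5]
opening: 0.0645
```

```bash
cat > fin.py <<'E'
from chk import *
import sys
d=cam("top"); save(d,"t%s.png"%sys.argv[1]); s=cam("scene"); save(s,"s%s.png"%sys.argv[1])
print(np.round(observe()["tool_pos"],4))
for a in [(.632,.07,.060,.017),(.63,-.009,.076,.0215),(.628,-.09,.092,.026),(.626,-.17,.108,.0305)]:
    for c in (d,s):
        try: print(top_lid(c,*a))
        except Exception as e: print('none')
E
python3 fin.py 9
```

```text
[ 0.4553 -0.2295  0.1999]
(631.4, 66.8, 34.3, np.int32(281))
(635.6, 67.2, 36.9, np.int32(249))
(630.5, -10.0, 43.5, np.int32(472))
(634.4, -9.6, 44.7, np.int32(417))
(628.4, -89.0, 52.0, np.int32(725))
(632.1, -88.1, 53.7, np.int32(666))
(625.4, -170.1, 61.0, np.int32(1035))
(628.8, -169.8, 63.2, np.int32(986))
```

View pics/t9.png

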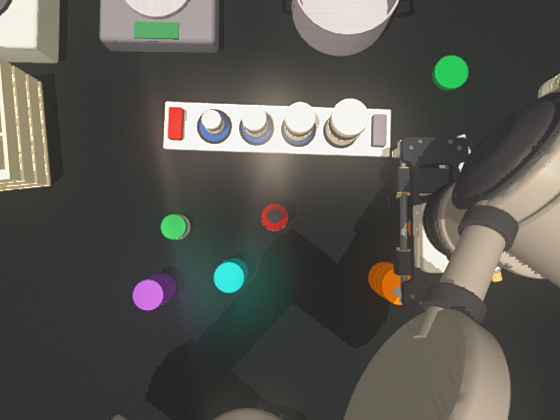

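View pics/s9.png

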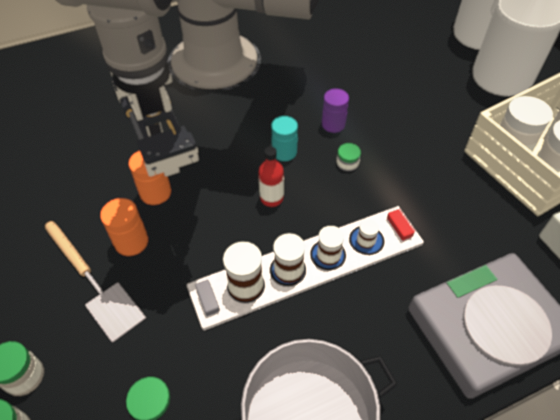

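All four stand upright in order. Medium, large and XL are within about 1.5 mm, and small needs +3.8 mm in y, so I'll mend that one.

Call:
send_rows([
  [0.033, 0.02, 0, 0, 0, 0, 0.3],
  [0.033, 0.02, 0, 0, 0, 0, 0.3],
  [0.033, 0.02, 0, 0, 0, 0, 0.3],
  [0.033, 0.02, 0, 0, 0, 0, 0.3],
  [0.033, 0.02, 0, 0, 0, 0, 0.3],
], newtons=20)

```text
time: 19.23
tool_pos: [0.5581, -0.0619, 0.1995]
tool_rot: [3.14, 0.0, 1.571]
contact_force: [0.5, -0.3, 0.6]
opening: 0.0643
```

Call:
send_rows([
  [0.033, 0.02, 0, 0, 0, 0, 0.3],
  [0.033, 0.02, 0, 0, 0, 0, 0.3],
  [0.033, 0.02, 0, 0, 0, 0, 0.3],
  [0.033, 0.015, 0, 0, 0, 0, 0.3],
  [0, 0, 0, 0, 0, 0, 0.3],
])

```text
time: 19.65
tool_pos: [0.6337, 0.0752, 0.1986]
tool_rot: [3.139, -0.003, 1.577]
contact_force: [-1.3, -0.2, -0.5]
opening: 0.064
```

Call:
send_rows([
  [0, 0, 0, 0, 0, 0, 0.3],
  [0, 0, 0, 0, 0, 0, 0.3],
])

```text
time: 19.82
tool_pos: [0.6313, 0.0684, 0.1989]
tool_rot: [-3.141, 0.0, 1.572]
contact_force: [0.8, -0.2, 0.3]
opening: 0.0642
```

Call:
send_rows([
  [0, 0, 0.04, 0, 0, 0, 0.3],
  [0, 0, 0.04, 0, 0, 0, 0.3],
  [0, 0, 0.04, 0, 0, 0, 0.3],
  [0, 0, 0.035, 0, 0, 0, 0.3],
  [0, 0, 0.016, 0, 0, 0, 0.3],
])

```text
time: 20.23
tool_pos: [0.6281, 0.0663, 0.0237]
tool_rot: [-3.135, 0.0, 1.569]
contact_force: [-0.6, -0.4, -0.2]
opening: 0.0647
```

Call:
send_rows([
  [0, 0, 0, 0, 0, 0, 1],
  [0, 0, 0, 0, 0, 0, 1],
  [0, 0, 0, 0, 0, 0, 1],
  [0, 0, 0, 0, 0, 0, 1],
  [0, 0, 0, 0, 0, 0, 1],
])

```text
time: 20.65
tool_pos: [0.6322, 0.0676, 0.0305]
tool_rot: [3.138, -0.0, 1.571]
contact_force: [0.1, 0.0, 0.2]
opening: 0.0353
```

Call:
send_rows([
  [0, 0, 0, 0, 0, 0, 1],
  [0, 0, 0, 0, 0, 0, 1],
  [0, 0, 0, 0, 0, 0, 1],
])

```text
time: 20.9
tool_pos: [0.6321, 0.0677, 0.0303]
tool_rot: [3.138, 0.0, 1.571]
contact_force: [-0.7, -1.6, 6.4]
opening: 0.0333
```

Call:
send_rows([
  [0, 0, -0.005, 0, 0, 0, 1],
  [0.002, 0, 0, 0, 0, 0, 1],
  [0.002, 0, 0, 0, 0, 0, 1],
  [0, 0, 0.003, 0, 0, 0, 1],
  [0, 0, 0.001, 0, 0, 0, 1],
])

```text
time: 21.32
tool_pos: [0.6312, 0.0723, 0.0302]
tool_rot: [3.141, -0.0, 1.571]
contact_force: [-3.4, 1.1, 15.6]
opening: 0.0335
```

Call:
send_rows([
  [0, 0, 0.001, 0, 0, 0, 1],
  [0, 0, 0.001, 0, 0, 0, 1],
  [0, 0, 0, 0, 0, 0, 1],
])

```text
time: 21.57
tool_pos: [0.6312, 0.0723, 0.0301]
tool_rot: [3.14, -0.0, 1.571]
contact_force: [-5.9, 0.5, 20.6]
opening: 0.0336
```

Call:
send_rows([
  [0, 0, -0.002, 0, 0, 0, 1],
  [0, 0, 0, 0, 0, 0, 0.3],
  [0, 0, 0, 0, 0, 0, 0.3],
  [0, 0, 0, 0, 0, 0, 0.3],
  [0, 0, 0, 0, 0, 0, 0.3],
])

```text
time: 21.98
tool_pos: [0.6307, 0.0718, 0.0287]
tool_rot: [-3.141, -0.0, 1.571]
contact_force: [0.2, 0.5, -0.1]
opening: 0.0553
```

Call:
send_rows([
  [0, 0, 0, 0, 0, 0, 0.3],
  [0, 0, -0.03, 0, 0, 0, 0.3],
  [0, 0, -0.041, 0, 0, 0, 0.3],
  [0, 0, -0.041, 0, 0, 0, 0.3],
  [0, -0.02, -0.04, 0, 0, 0, 0.3],
])

```text
time: 22.4
tool_pos: [0.6143, 0.0715, 0.1805]
tool_rot: [3.139, -0.0, 1.57]
contact_force: [-0.1, -0.5, -0.0]
opening: 0.0643
```

Call:
send_rows([
  [0.01, -0.04, 0, 0, 0, 0, 0.3],
  [0.02, -0.04, 0, 0, 0, 0, 0.3],
  [0.02, -0.04, 0, 0, 0, 0, 0.3],
  [0.02, -0.04, 0, 0, 0, 0, 0.3],
  [0.02, 0, 0, 0, 0, 0, 0.3],
])

```text
time: 22.82
tool_pos: [0.4521, 0.1577, 0.1774]
tool_rot: [-3.133, 0.001, 1.571]
contact_force: [0.3, -0.1, -0.5]
opening: 0.0646
```

Call:
send_rows([
  [0.02, 0, 0, 0, 0, 0, 0.3],
  [0.02, 0, 0, 0, 0, 0, 0.3],
  [0, 0, 0, 0, 0, 0, 0.3],
  [0, 0, 0, 0, 0, 0, 0.3],
])

```text
time: 23.15
tool_pos: [0.4603, 0.1983, 0.1785]
tool_rot: [-3.141, 0.0, 1.573]
contact_force: [0.8, 0.3, -0.1]
opening: 0.064
```

```bash
python3 fin.py 10
```

```text
[0.4605 0.1972 0.1785]
(630.4, 72.2, 35.5, np.int32(286))
(634.3, 72.1, 35.7, np.int32(241))
(630.8, -10.2, 43.1, np.int32(470))
(634.4, -9.4, 44.5, np.int32(420))
(628.3, -88.8, 52.3, np.int32(720))
(632.0, -88.1, 53.4, np.int32(663))
(625.1, -170.4, 61.2, np.int32(1040))
(629.1, -169.0, 63.3, np.int32(990))
```

View pics/t10.png

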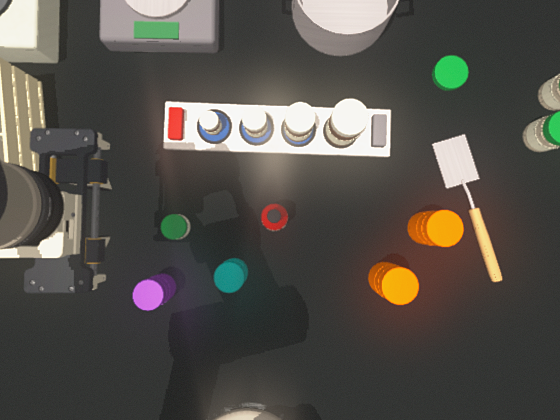

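View pics/s10.png

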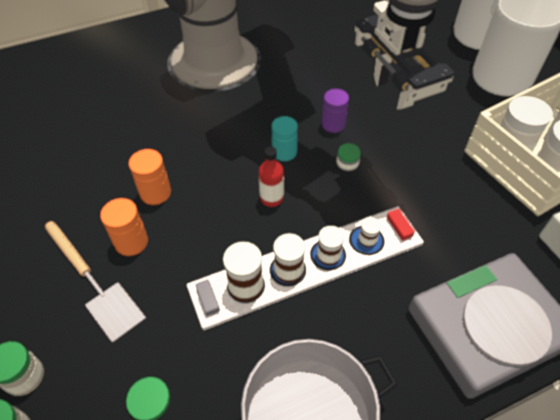

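Run:
```python
from h import *
workorder.hand_in(); s=observe(); print(s["time"],s["qvel"].round(3))
```

```text
the job is handed in; nothing more can be done
the job is handed in; nothing more can be done
```

The four jars are lined up on the blue spots and the job is handed in. From the red block outward they run small on spot 1, medium on spot 2, large on spot 3 and extra-large on spot 4. I used about 23 s of the 106 s. I first put the small jar down about 4 mm off in y, so I picked it up again and moved it.

**Last checks:** all four jars stand upright. By the top camera, small is about 2 mm from its spot centre and the other three are within about 1.5 mm. The sauce bottle, the tub and the coloured look-alikes still stand where they were, and the gripper was open, touching nothing, when I handed in.

**What disagreed:** the scene camera put every lid about 4 mm further out in x than the top camera did, before and after placing. It agreed with the top camera on the flat spots to about 1 mm. I took this to be scene-camera bias, because the wrist view agreed with the top camera in x. The wrist view read about 3 mm high in y.

While re-placing the small jar, the measured force reached about 21 N through the held jar. I backed off 2 mm before letting go.

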